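# Stow the tasting-tool tray under the bottle riser

### The arm

A 7-joint arm with a two-finger parallel gripper is mounted at the origin on a cart in front of the work surface, level with it; the furniture and walls round the work are solid. World frame = base frame: x ahead of the robot, y to its left, z up, the work surface at z = 0. Lengths are in m, angles in rad, forces in N, time in s.
With the tool pointing down it reaches from about 0.4 to 0.9 m from the base axis. Payload 5.6 kg.
Tool frame: the origin (TCP) lies where the fingers leave the gripper's body, on its centre line; the fingertips stand 88 mm ahead of it and the grasp point (between the pads) lies 69 mm ahead of it (robot.finger_overhang is the z of the fingertips in the tool frame, in m); z points along the fingers, y is the line along which they close (so a half turn about z gives the same grasp; the last joint's range is limited). The gripper opens to 92 mm and grips with 3 to 60 N. Pads are 20 mm wide; open, the fingers measure 128 mm over their backs; the gripper's body (75 mm by 189 mm) begins 69 mm behind the grasp point.
Start: joints at [-1.163, 0.468, -0.012, 1.603, 0.006, 1.071, -0.056], TCP at [0.283, 0.585, 0.303] pointing down, gripper open.
Joint ranges: [-2.53, 2.53], [-0.31, 2.02], [-1.57, 1.55], [0.28, 2.44], [-1.29, 4.43], [0.15, 1.84], [-2.92, 2.92]. Speed limits (rad/s): [2.57, 2.57, 3.14, 3.14, 3.14, 3.14, 3.14].

### API

Orientations are given as a unit quaternion [x, y, z, w].
In Python, from station import monitor, grab_frame, hand_in, robot gives the robot as it stands. The module is installed in compiled form; this text tells all that it offers.
- The arm moves only by the tool drive_effector, called after "Request:" in YAML: its name, and indented under it one key for each argument. Schema: {"type":"object","properties":{"deltas":{"type":"array","items":{"type":"array","items":{"type":"number"},"minItems":7,"maxItems":7},"minItems":1,"maxItems":20},"force":{"type":"number"},"only":{"type":"string"},"quiet":{"type":"boolean"},"lines":{"type":"string"}},"required":["deltas"],"additionalProperties":false}. deltas is a list of rows, 1 to 20 of them, each of 7 numbers: dx, dy, dz in shares of the most that a row can go, 1 being 50 mm, then a rotation vector rx, ry, rz in fractions of the full range, 1 being 2 rad, then the finger opening in m; each row shifts and turns the commanded pose from where the row before left it, along the tool's axes as they then stand; what a row does not reach is not made up. A row lasts 1/10 s, in which the tool goes at most 0.05 m and 0.15 rad, less where a joint would pass 70% of its speed; a pose out of reach is approached as far as the arm can. The fingers move at their own pace and stop on an object; force is the grip in N (left out, the last holds). Time passes only in rows, so rows that do not move let the fingers close. The tool returns the time, the measured TCP pose, the force, the opening and the grip force at its end. only (a regular expression) keeps the lines of the reply that match it, lines (a string "A,B") keeps lines A to B, and quiet returns only ok. A shift or turn number past 1, either way, is cut back to 1. Input that does not fit is refused with a message, and nothing moves.
- monitor.get_obs(): the state, without advancing time (a new reading comes with each control period).
- grab_frame(name): name is "scene" or "top" or "wrist"; returns a dict with "frame" (480x640x3 uint8, red, green, blue), "mtx" (3x3 intrinsics, pixels), "position" and "orientation" of the camera in the world. Camera axes: x right, y down, z forward; pixel columns grow to the right and rows downward; lengths in m; the calibration is good to about 2 mm. The wrist camera is an equidistant fisheye: a pixel r from the principal point sees the ray r / f radians off the axis. A picture is of the moment at which its call begins. There is no depth.
- hand_in(): hands the job in; it is judged then, once.
The state is a dict: "clock": time; "joint_pos": joint angles; "qd": joint speeds; "joint_torque": joint torques, N m; "ee_pos": TCP position; "eef_rot": TCP orientation; "wrist_force": force on the tool from outside, world axes, zero at the start; "ft_torque": the same for the moment, N m; "width": finger opening in m; "grasp_force": force on a finger pad.
Only numpy, scipy, OpenCV 4.12 (cv2) and the standard library are available. Lean on these libraries where they do the work, as an engineer would, in place of code of your own. Each camera call takes 0.05 s, during which the arm holds its last target. There are 200 camera calls.

### The job

Clear the tasting tools away: in the open wooden tool tray, slide the divider towards the black foil cutter until the other side is long enough for the wooden wine thermometer, and lay the thermometer flat and straight in that side (the foil cutter stays flat in its own). Then slide the tray along the bar, without lifting it, all the way under the oak bottle riser until its front is flush with the riser's front edge and square to it. Go gently: nothing in the tray may catch the riser, and the riser with its bottles, the candle and the notebook stay where they are.

Things in the scene. Friction and masses are not known exactly. Their poses are not given: they have to be found in the camera images.
- riser: Dark oak bottle riser, loose, 2.6 kg: top board 122 (x) x 312 (y) mm on two gables, closed at the back. Origin: centre of its underside, on the bar; x runs from front (towards the robot) to back. The bay under the top is open at the front: y from -130 to 130 mm, 50 mm high, from x = -61 mm (front edge) to x = +51 mm (back panel). Top face at z = 68 mm; two bottles on its back half.
- tray: Open light wooden tool tray, loose, 0.6 to 1 kg, outside 106 (x) x 244 (y) x 34 mm high, walls 8, floor 5 mm. Origin: centre of its underside; outer front face at x = -53 mm, with a finger notch 64 mm wide, down to z = 21 mm, in its middle. The foil cutter lies in the +y compartment, the -y one is empty. It starts up to 75 mm in front of the riser, askew and off to one side.
- bay_home (a point): Point fixed to the riser where the tray's origin lies when the tray is home (front faces flush, centred): x = -8, y = 0, z = 0 mm in the riser's frame, axes as the riser's. There the tray has 8 mm play at each side and 6 mm behind; the divider's pull passes 8 mm below the underside.
- divider (a joint): Position (m) of the sliding divider along the tray's y, 0 in the middle, range -0.060 to 0.060: a 6 mm aluminium blade across the tray with a dark wooden pull on top. It slides at about 1 N and stays where it is left. At value d the -y compartment is 111 mm + d long, the +y one 111 mm - d. The thermometer needs d = 0.036 or more; 0.047 suits both tools.
- divider_pull (a point): Top of the divider's wooden pull (44 mm along x, 12 mm along y), 42 mm over the tray's underside, x = 0 in the tray; axes as the tray's. The pull spans z = 28 to 42 mm, the blade z = 6 to 30 mm.
- thermometer_mid (a point): Middle of the loose wooden wine thermometer, a flat stick 145 x 12 mm, 4.5 mm thick to the hand (its glass tube up to 8 mm), 20 g, lying on the bar to the right of the tray. The point lies 4 mm above its underside; the y axis runs along its length, z is up.
- foil_cutter: Black ring foil cutter, 47 mm in diameter, 14 mm high, 28 g, lying flat in the tray's +y compartment; origin: centre of its underside. The divider may push it along.
- bottle: Half bottle of dark wine with a red capsule, 62 mm in diameter, 241 mm high, loose on the riser's top, left (+y) half. Origin: centre of its underside.
- liqueur: Small liqueur bottle, 47 mm in diameter, 166 mm high, loose on the riser's top, right (-y) half. Origin: centre of its underside.
- candle: White pillar candle, 65 mm in diameter, 94 mm high, loose on the bar to the right of the riser. Origin: centre of its underside.
- notebook: Dark red cellar notebook, 135 x 90 x 13 mm, loose on the bar to the right of the tray. Origin: centre of its underside.
- thermometer: The thermometer's own frame: origin at the middle of its underside; its y axis is 10 degrees off the stick's length (use thermometer_mid for direction).

How it is judged:
On the way, in this order (a step that is already met when the one before it is completed fails the run):
1. the divider is slid far enough for the thermometer (value of joint divider above 0.035 m), for 0.2 s.
2. the thermometer lies flat and straight in the long compartment (z of thermometer_mid in the frame of tray between 0.004 and 0.013 m and y of thermometer_mid in the frame of tray between -0.06 and -0.01 m and x of thermometer_mid in the frame of tray between -0.046 and 0.046 m and angle between the y axis of thermometer_mid and the y axis of tray, either way round below 0.3 rad), for 0.2 s.
At the end, for the whole second after the job is handed in: Tray on the bar under the riser, square within 0.06 rad, front at most 8 mm proud of the riser's edge; divider past 0.035; thermometer flat in the -y compartment, along the tray within 0.3 rad; foil cutter flat in the +y compartment; all at rest (all of step 2 and x of tray in the frame of riser between -0.016 and 0.002 m and y of tray in the frame of riser between -0.012 and 0.012 m and angle between the y axis of tray and the y axis of riser, either way round below 0.06 rad and height (world z) of tray below 0.006 m and angle between tray's own z axis and vertical below 0.04 rad and value of joint divider above 0.035 m and z of foil_cutter in the frame of tray between 0 and 0.01 m and y of foil_cutter in the frame of tray between 0.05 and 0.1 m and x of foil_cutter in the frame of tray between -0.046 and 0.046 m and linear speed of tray below 0.01 m/s and linear speed of thermometer below 0.02 m/s); the robot touches nothing.
It fails at once if the thermometer or the foil cutter catches the riser (contact force between any of thermometer, foil_cutter and riser above 0.5 N).
It fails at once if the tray is rammed against the riser (over 20 N) (contact force between tray and riser above 20 N).
It fails at once if the tray is lifted or tipped instead of slid (height (world z) of tray above 0.015 m or angle between tray's own z axis and vertical above 0.12 rad).
It fails at once if the riser is shifted by more than 15 mm, or a bottle on it is tipped or shifted by more than 25 mm (distance of riser from where it was at the start of the episode above 0.015 m or angle between any of bottle, liqueur's own z axis and vertical above 0.2 rad or distance of any of bottle, liqueur from where it was at the start of the episode above 0.025 m).
It fails at once if the candle or the notebook is shifted by more than 30 mm (distance of any of candle, notebook from where it was at the start of the episode above 0.03 m).
It also fails if it takes over 72 s, if anything falls off the work surface, if the arm or the gripper's body presses on something with over 40 N, if the wrist force passes 120 N, or if a joint passes its speed limit or range.

## Working session

There is one attempt and no reset: what is moved stays moved. The work goes in short steps, Python scripts to look and compute and a tool call to move; the robot and the scene stay as the last step left them, time stands still between calls to the robot, and variables do not carry over. Pictures are saved under pics/ and viewed, at most 10 in all, crops included, and the job is handed in when it is done.

```bash
mkdir -p pics; python3 - <<'E'
from station import monitor, grab_frame
import cv2
o=monitor.get_obs()
print(o['clock'],o['ee_pos'],o['eef_rot'],o['width'])
for n in ("top","scene"):
    f=grab_frame(n); cv2.imwrite(f"pics/{n}0.png",f["frame"][:,:,::-1]); print(n,f["mtx"].tolist(),f["position"],f["orientation"])
E
```

```text
0.0 [0.28307022 0.58464555 0.30177777] [ 2.23526585e-01  9.74697455e-01 -8.49301923e-04 -1.26683579e-04] 0.091953913224761
top [[601.334464115354, 0.0, 313.91533264172216], [0.0, 601.334464115354, 234.15347381045422], [0.0, 0.0, 1.0]] [-0.20410965 -0.43054869  1.36557742] [ 0.81746691 -0.49328847  0.14783567 -0.25799022]
scene [[440.3567485382298, 0.0, 323.3246687792991], [0.0, 440.3567485382298, 242.4010061518272], [0.0, 0.0, 1.0]] [ 0.06358834 -0.71096976  0.48115799] [ 0.80362079 -0.2666891   0.16064095 -0.507213  ]
```

View pics/top0.png

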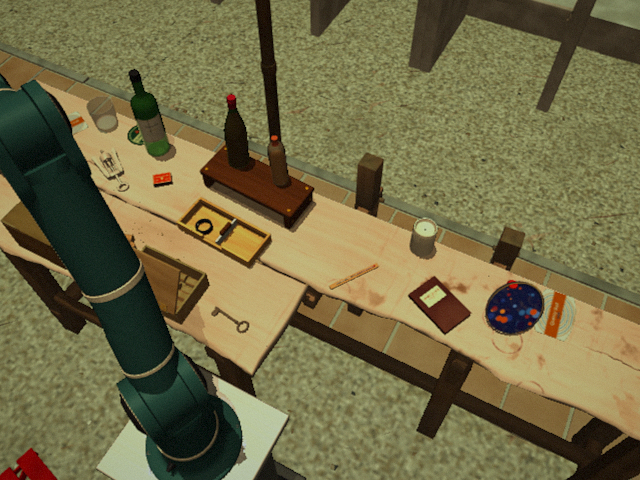

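View pics/scene0.png

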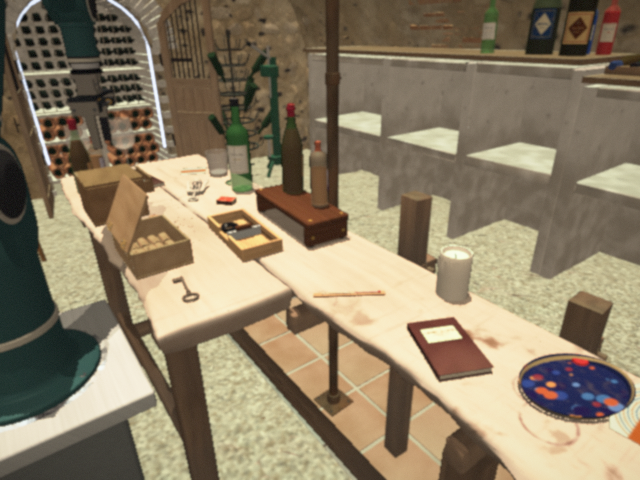

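The top view shows the riser around (257,185), the tray around (225,231), with the cutter at (204,226) and the divider at (228,230), the thermometer from (331,289) to (378,264), and the notebook at (439,304). I'll zoom in for corner pixels.

```bash
python3 - <<'E'
import cv2
i=cv2.imread("pics/top0.png")[140:305,165:395]
cv2.imwrite("pics/top0c.png",cv2.resize(i,(782,561),interpolation=cv2.INTER_CUBIC))
E
```

```text
(no output)
```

View pics/top0c.png

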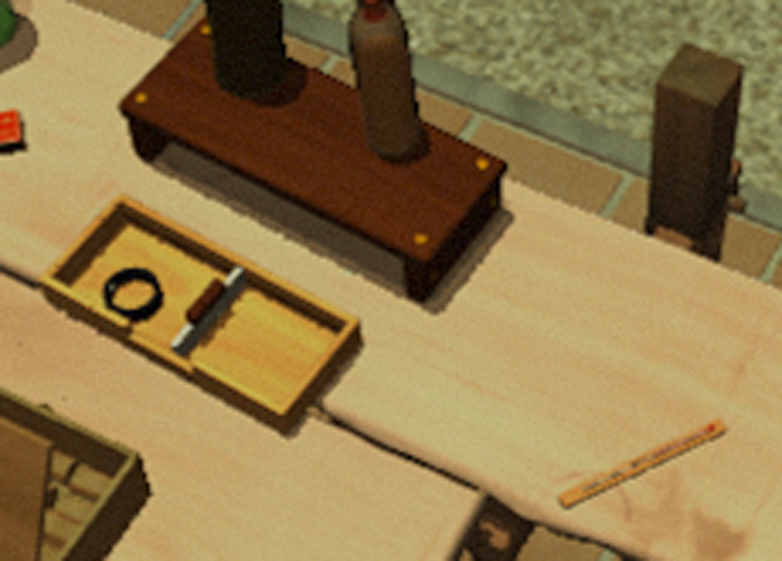

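The crop gives usable corners. Riser top: (122,107), (425,262), (507,168), (205,15). Tray rim: (120,198), (42,282), (360,322), (285,415). Pull (207,300), thermometer ends (565,500) and (722,427). Next I'll fit the poses.

```bash
cat > h.py <<'E'
import numpy as np, cv2
from scipy.optimize import least_squares
from scipy.spatial.transform import Rotation as R
def ray(f,uv,fish=False):
    uv=np.atleast_2d(np.array(uv,float)); K=f["mtx"]
    a=np.array(K); n=np.c_[(uv[:,0]-a[0,2])/a[0,0],(uv[:,1]-a[1,2])/a[1,1]]
    if fish:
        t=np.linalg.norm(n,axis=1,keepdims=True); d=np.c_[n/t*np.sin(t),np.cos(t)]
    else: d=np.c_[n,np.ones(len(n))]
    return R.from_quat(f["orientation"]).apply(d)
def at(f,uv,z,fish=False):
    d=ray(f,uv,fish); p=np.array(f["position"]); return p+d*((z-p[2])/d[:,2])[:,None]
def proj(f,X,fish=False):
    c=R.from_quat(f["orientation"]).inv().apply(np.atleast_2d(X)-np.array(f["position"])); a=np.array(f["mtx"])
    if fish:
        r=np.linalg.norm(c[:,:2],axis=1,keepdims=True); n=c[:,:2]/r*np.arctan2(r,c[:,2:])
    else: n=c[:,:2]/c[:,2:]
    return n*[a[0,0],a[1,1]]+[a[0,2],a[1,2]]
def fit(P,L):  # world xy pts P, local pts L -> x,y,yaw,resid
    P=np.array(P)[:,:2];L=np.array(L)
    g=lambda q:(np.c_[np.cos(q[2])*L[:,0]-np.sin(q[2])*L[:,1]+q[0],np.sin(q[2])*L[:,0]+np.cos(q[2])*L[:,1]+q[1]]-P).ravel()
    d=P[0]-P[1];e=L[0]-L[1]
    s=least_squares(g,[*P.mean(0),np.arctan2(d[1],d[0])-np.arctan2(e[1],e[0])]); return s.x,np.abs(s.fun).max()
E
python3 - <<'E'
from h import *
f=dict(mtx=[[601.334464115354,0,313.91533264172216],[0,601.334464115354,234.15347381045422],[0,0,1]],position=[-0.20410965,-0.43054869,1.36557742],orientation=[0.81746691,-0.49328847,0.14783567,-0.25799022])
c=lambda p:np.array(p)/3.4+[165,140]-[.35,.35]
r=at(f,c([(122,107),(425,262),(507,168),(205,15)]),.068)
print("riser",fit(r,[(-.061,.156),(-.061,-.156),(.061,-.156),(.061,.156)]))
t=at(f,c([(120,198),(42,282),(285,415),(360,322)]),.034)
print("tray",fit(t,[(.053,.122),(-.053,.122),(-.053,-.122),(.053,-.122)]))
print("pull",at(f,c([(207,300)]),.040),"cutter",at(f,c([(133,295)]),.019))
m=at(f,c([(563,501),(724,426)]),.005);print("therm",m,np.linalg.norm(m[0]-m[1]),m.mean(0))
print("candle",at(f,[(424,252)],0),"nb",at(f,[(409,290),(435,277),(470,315),(441,332)],.013))
print(R.from_quat([2.23526585e-01,9.74697455e-01,-8.49301923e-04,-1.26683579e-04]).as_matrix())
E
```

```text
riser (array([ 0.66796408,  0.23560904, -0.08399895]), np.float64(0.004715541158379577))
tray (array([ 0.50148035,  0.24260499, -0.06910803]), np.float64(0.002885947680432599))
pull [[0.5027879  0.23544731 0.04      ]] cutter [[0.49044251 0.30196504 0.019     ]]
therm [[ 0.48879074 -0.09006911  0.005     ]
 [ 0.60651546 -0.17073778  0.005     ]] 0.14271140931882884 [ 0.5476531  -0.13040345  0.005     ]
candle [[ 0.704577  -0.2634849  0.       ]] nb [[ 0.57033848 -0.27486747  0.013     ]
 [ 0.63717138 -0.31952703  0.013     ]
 [ 0.57486827 -0.43700384  0.013     ]
 [ 0.49801088 -0.39001881  0.013     ]]
[[-9.00071700e-01  4.35741372e-01 -6.26639441e-04]
 [ 4.35741802e-01  9.00070289e-01 -1.59899055e-03]
 [-1.32726793e-04 -1.71225914e-03 -9.99998525e-01]]
```

Careful with the scale: shifts go in shares of 50 mm and turns go in shares of 2 rad. That gives: -0.035 m is -0.7, -0.022 m is -0.44, -0.127 rad / 2 = -0.0635.

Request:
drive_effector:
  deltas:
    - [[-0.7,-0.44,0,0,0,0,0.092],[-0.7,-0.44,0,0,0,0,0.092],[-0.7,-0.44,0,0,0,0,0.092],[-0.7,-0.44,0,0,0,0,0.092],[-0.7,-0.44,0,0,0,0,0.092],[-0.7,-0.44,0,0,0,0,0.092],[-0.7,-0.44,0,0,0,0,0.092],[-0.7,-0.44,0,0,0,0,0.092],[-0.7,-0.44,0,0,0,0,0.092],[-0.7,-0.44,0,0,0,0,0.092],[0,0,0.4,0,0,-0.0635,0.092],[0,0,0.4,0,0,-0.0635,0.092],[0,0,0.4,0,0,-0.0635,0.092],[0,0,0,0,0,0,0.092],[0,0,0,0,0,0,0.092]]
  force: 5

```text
refused: deltas[0]: the value is too long (schema: maxItems 7). Nothing was moved.
```

I used the wrong layout. The manual says a list of rows, each a list of 7 numbers; once more.

Request:
drive_effector:
  deltas:
    - [-0.7,-0.44,0,0,0,0,0.092]
    - [-0.7,-0.44,0,0,0,0,0.092]
    - [-0.7,-0.44,0,0,0,0,0.092]
    - [-0.7,-0.44,0,0,0,0,0.092]
    - [-0.7,-0.44,0,0,0,0,0.092]
    - [-0.7,-0.44,0,0,0,0,0.092]
    - [-0.7,-0.44,0,0,0,0,0.092]
    - [-0.7,-0.44,0,0,0,0,0.092]
    - [-0.7,-0.44,0,0,0,0,0.092]
    - [-0.7,-0.44,0,0,0,0,0.092]
    - [0,0,0.4,0,0,-0.0635,0.092]
    - [0,0,0.4,0,0,-0.0635,0.092]
    - [0,0,0.4,0,0,-0.0635,0.092]
    - [0,0,0,0,0,0,0.092]
    - [0,0,0,0,0,0,0.092]
  force: 5

```text
clock: 1.6
ee_pos: [0.5024, 0.2344, 0.2427]
eef_rot: [0.037, 0.999, -0.0, -0.0]
wrist_force: [0.4, 0.7, 0.3]
width: 0.092
grasp_force: 0.0
```

```bash
python3 - <<'E'
from h import *
from station import grab_frame,monitor
import pickle
f=grab_frame("wrist"); pickle.dump(f,open("w1.pkl","wb")); cv2.imwrite("pics/w1.png",f["frame"][:,:,::-1]); print(f["mtx"],f["position"],R.from_quat(f["orientation"]).as_matrix(), monitor.get_obs()["ee_pos"])
E
```

```text
[[371.64829954   0.         323.18346205]
 [  0.         371.64829954 241.01226705]
 [  0.           0.           1.        ]] [0.42770128 0.24013334 0.32488174] [[ 7.25090130e-02  9.61977826e-01  2.63326993e-01]
 [ 9.97367744e-01 -6.98936723e-02 -1.92991528e-02]
 [-1.60466497e-04  2.64033212e-01 -9.64513575e-01]] [0.5027612  0.23464491 0.24334767]
```

View pics/w1.png

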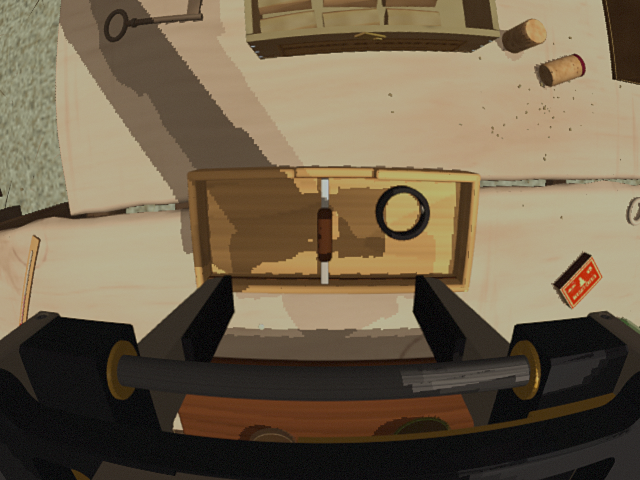

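The wrist view shows tray rim corners at (189,171), (480,172), (467,292), (198,293), the pull at (325,235), and the cutter at (403,213).

```bash
python3 - <<'E'
from h import *
import pickle
f=pickle.load(open("w1.pkl","rb"))
t=at(f,[(189,171),(480,172),(467,292),(198,293)],.034,True)
print(t); s,e=fit(t,[(-.053,-.122),(-.053,.122),(.053,.122),(.053,-.122)]);print("tray",s,e)
p=at(f,[(324.5,235)],.042,True);c=at(f,[(403,213)],.015,True)
Ri=np.array([[np.cos(s[2]),np.sin(s[2])],[-np.sin(s[2]),np.cos(s[2])]])
for q in(p,c):print(q,Ri@(q[0,:2]-s[:2]))
E
```

```text
[[0.44018336 0.12952323 0.034     ]
 [0.45738598 0.36824905 0.034     ]
 [0.56369476 0.35939785 0.034     ]
 [0.54666507 0.12035671 0.034     ]]
tray [ 0.50198229  0.24438171 -0.07362858] 0.0029121878489248854
[[0.50012224 0.23586    0.042     ]] [-0.00122814 -0.00863545]
[[0.49232962 0.30433662 0.015     ]] [-0.01403692  0.0590824 ]
```

To row units: 0.03 m is 0.6, 0.02 m is 0.4.

Request:
drive_effector:
  deltas:
    - [0,0,0.6,0,0,0,0.045]
    - [0,0.02,0.6,0,0,0,0.045]
    - [0,0,0.6,0,0,0,0.045]
    - [0,0,0.4,0,0,0,0.045]
    - [0,0,0.24,0,0,0,0.045]
    - [0,0,0.18,0,0,0,0.045]
    - [0,0,0,0,0,0,0.02]
    - [0,0,0,0,0,0,0.005]
    - [0,0,0,0,0,0,0.005]
    - [0,0,0,0,0,0,0.005]
    - [0,0,0,0,0,0,0.005]
    - [0,0,0,0,0,0,0.005]
  force: 5

```text
clock: 2.85
ee_pos: [0.5029, 0.2357, 0.1124]
eef_rot: [0.035, 0.999, 0.0, 0.001]
wrist_force: [-1.0, 0.3, 5.0]
width: 0.0119
grasp_force: 5.0
```

To row units: 0.006 m is 0.12, 0.005 m is 0.1.

Request:
drive_effector:
  deltas:
    - [0,0.1,0,0,0,0,0.005]
    - [0,0.12,0,0,0,0,0.005]
    - [0,0.12,0,0,0,0,0.005]
    - [0,0.12,0,0,0,0,0.005]
    - [0,0.12,0,0,0,0,0.005]
    - [0,0.12,0,0,0,0,0.005]
    - [0,0.12,0,0,0,0,0.005]
    - [0,0.12,0,0,0,0,0.005]
    - [0,0.1,0,0,0,0,0.005]
    - [0,0.06,0,0,0,0,0.005]
    - [0,0,0,0,0,0,0.005]
    - [0,0,0,0,0,0,0.005]

```text
clock: 4.05
ee_pos: [0.5071, 0.2911, 0.1124]
eef_rot: [0.035, 0.999, 0.001, 0.001]
wrist_force: [1.2, 0.9, 4.8]
width: 0.0121
grasp_force: 5.0
```

Request:
drive_effector:
  deltas:
    - [0,0,0,0,0,0,0.03]
    - [0,0,0,0,0,0,0.03]
    - [0,0,-0.4,0,0,0,0.03]
    - [0,0,-0.8,0,0,0,0.03]
    - [0,0,-0.8,0,0,0,0.06]
    - [0,0,-0.6,0,0,0,0.09]
    - [0,0,0,0,0,0,0.09]
    - [0,0,0,0,0,0,0.09]

```text
clock: 4.85
ee_pos: [0.506, 0.2902, 0.2417]
eef_rot: [0.035, 0.999, 0.0, 0.0]
wrist_force: [-0.1, -0.5, -1.5]
width: 0.0598
grasp_force: 0.0
```

```bash
python3 - <<'E'
from h import *
from station import grab_frame,monitor
import pickle
f=grab_frame("wrist"); pickle.dump(f,open("w2.pkl","wb")); cv2.imwrite("pics/w2.png",f["frame"][:,:,::-1])
E
```

```text
(no output)
```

View pics/w2.png

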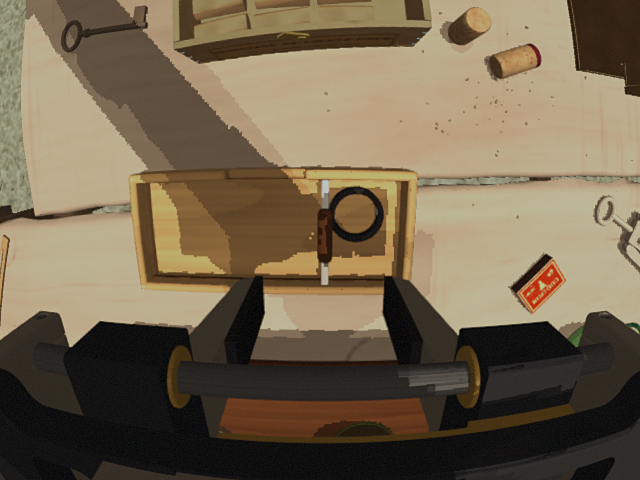

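To row units: -0.042 m is -0.84, -0.038 m is -0.76, 0.133 rad / 2 = 0.0665.

```bash
python3 - <<'E'
from h import *
import pickle
f=pickle.load(open("w2.pkl","rb"))
t=at(f,[(131,171),(418,171),(408,293),(141,290)],.034,True)
s,e=fit(t,[(-.053,-.122),(-.053,.122),(.053,.122),(.053,-.122)]);print("tray",s,e)
p=at(f,[(324.5,234)],.042,True);c=at(f,[(356,214)],.015,True)
Ri=np.array([[np.cos(s[2]),np.sin(s[2])],[-np.sin(s[2]),np.cos(s[2])]])
for q in(p,c):print(q,Ri@(q[0,:2]-s[:2]))
E
```

```text
tray [ 0.50095408  0.24498396 -0.08101514] 0.0034561909486484355
[[0.50287201 0.29184224 0.042     ]] [-0.00188044  0.0468598 ]
[[0.49409116 0.31934716 0.015     ]] [-0.01285837  0.0735639 ]
```

Request:
drive_effector:
  deltas:
    - [-0.14,-0.84,0,0,0,0,0.05]
    - [-0.14,-0.84,0,0,0,0,0.05]
    - [-0.14,-0.84,0,0,0,0,0.05]
    - [-0.14,-0.84,0,0,0,0,0.05]
    - [-0.14,-0.84,0,0,0,0,0.05]
    - [-0.14,-0.84,0,0,0,0,0.05]
    - [-0.14,-0.84,0,0,0,0,0.05]
    - [-0.14,-0.84,0,0,0,0,0.05]
    - [-0.14,-0.84,0,0,0,0,0.05]
    - [-0.14,-0.76,0,0,0,0,0.05]
    - [0,0,0.2,0,0,0.0665,0.05]
    - [0,0,0.2,0,0,0.0665,0.05]
    - [0,0,0.2,0,0,0.0665,0.05]
    - [0,0,0.2,0,0,0.0665,0.05]
    - [0,0,0,0,0,0,0.05]
    - [0,0,0,0,0,0,0.05]

```text
clock: 6.5
ee_pos: [0.5464, -0.1292, 0.2005]
eef_rot: [0.295, 0.956, -0.0, -0.001]
wrist_force: [-0.1, 0.0, -0.9]
width: 0.0501
grasp_force: 0.0
```

```bash
python3 - <<'E'
from h import *
from station import grab_frame,monitor
import pickle
f=grab_frame("wrist"); pickle.dump(f,open("w3.pkl","wb")); cv2.imwrite("pics/w3.png",f["frame"][:,:,::-1])
E
```

```text
(no output)
```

View pics/w3.png

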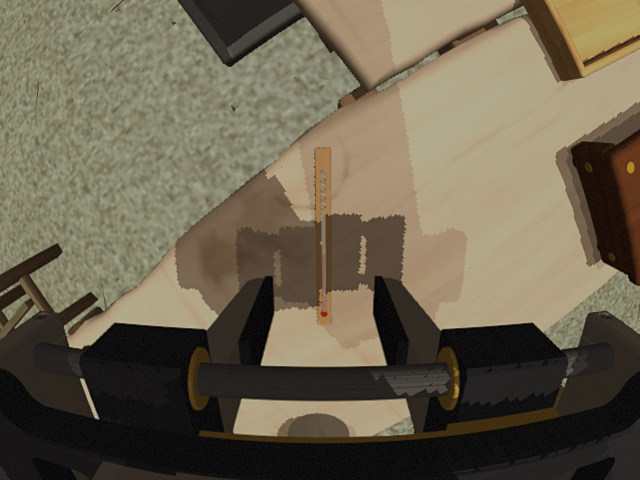

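The divider is at 0.047. The stick lies from (323,148) to (323.5,323), almost parallel to the image columns.

```bash
python3 - <<'E'
from h import *
import pickle
from station import monitor
f=pickle.load(open("w3.pkl","rb"))
m=at(f,[(322.5,148),(324,323.5)],.0045,True); d=m[1]-m[0]
o=monitor.get_obs(); M=R.from_quat(o["eef_rot"])
print(m,np.linalg.norm(d),"mid",m.mean(0),np.degrees(np.arctan2(d[1],d[0])))
print("tool delta",M.inv().apply(m.mean(0)-o["ee_pos"]),"dir in tool",M.inv().apply(d/np.linalg.norm(d)),M.as_matrix()[:,1])
E
```

```text
[[ 0.48764947 -0.09013768  0.0045    ]
 [ 0.60675056 -0.16982357  0.0045    ]] 0.14330007071872083 mid [ 0.54720001 -0.12998063  0.0045    ] -33.78493474252581
tool delta [-9.36861453e-04 -1.50681695e-04  1.96570853e-01] dir in tool [-0.9999565   0.00924274 -0.00124954] [ 0.56373507  0.82595525 -0.00083657]
```

To row units: 0.03 m is 0.6, 0.025 m is 0.5.

Request:
drive_effector:
  deltas:
    - [-0.02,0,0.6,0,0,0,0.05]
    - [0,0,0.6,0,0,0,0.05]
    - [0,0,0.5,0,0,0,0.05]
    - [0,0,0.3,0,0,0,0.05]
    - [0,0,0.16,0,0,0,0.05]
    - [0,0,0.06,0,0,0,0.05]
    - [0,0,0,0,0,0,0.05]
    - [0,0,0,0,0,0,0.05]
  force: 8

```text
clock: 7.35
ee_pos: [0.5486, -0.1302, 0.0917]
eef_rot: [0.296, 0.955, 0.0, 0.001]
wrist_force: [-0.2, 0.2, -0.4]
width: 0.0497
grasp_force: 0.0
```

To row units: 0.002 m is 0.04.

Request:
drive_effector:
  deltas:
    - [0,0,0.04,0,0,0,0.05]
    - [0,0,0,0,0,0,0.03]
    - [0,0,0,0,0,0,0.01]
    - [0,0,0,0,0,0,0]
    - [0,0,0,0,0,0,0]
    - [0,0,0,0,0,0,0]
    - [0,0,0,0,0,0,0]
    - [0,0,0,0,0,0,0]
  force: 8

```text
clock: 8.15
ee_pos: [0.5479, -0.1301, 0.0887]
eef_rot: [0.296, 0.955, 0.0, 0.0]
wrist_force: [-0.6, -1.0, 1.0]
width: 0.0122
grasp_force: 8.0
```

Request:
drive_effector:
  deltas:
    - [0,0,-0.4,0,0,0,0]
    - [0,0,-0.8,0,0,0,0]
    - [0,0,-0.8,0,0,0,0]
    - [0,0,0,0,0,0,0]

```text
clock: 8.55
ee_pos: [0.5507, -0.1309, 0.1937]
eef_rot: [0.297, 0.955, 0.001, 0.005]
wrist_force: [0.7, -0.3, -0.2]
width: 0.0115
grasp_force: 8.0
```

To row units: 0.032 m is 0.64, 0.028 m is 0.56, 0.132 rad / 2 = 0.066.

Request:
drive_effector:
  deltas:
    - [0.56,0.64,0,0,0,0,0]
    - [0.56,0.64,0,0,0,0,0]
    - [0.56,0.64,0,0,0,0,0]
    - [0.56,0.64,0,0,0,0,0]
    - [0.56,0.64,0,0,0,0,0]
    - [0.56,0.64,0,0,0,0,0]
    - [0.56,0.64,0,0,0,0,0]
    - [0.56,0.64,0,0,0,0,0]
    - [0,0,0,0,0,0.066,0]
    - [0,0,0,0,0,0.066,0]
    - [0,0,0,0,0,0.066,0]
    - [0,0,0,0,0,0.066,0]
    - [0,0,0,0,0,0.066,0]
    - [0,0,0,0,0,0.066,0]
    - [0,0,0,0,0,0.066,0]
    - [0,0,0,0,0,0.066,0]
    - [0,0,0,0,0,0,0]
    - [0,0,0,0,0,0,0]

```text
clock: 10.35
ee_pos: [0.5079, 0.2078, 0.1882]
eef_rot: [0.736, 0.677, -0.0, 0.0]
wrist_force: [0.0, -0.1, -0.6]
width: 0.0117
grasp_force: 8.0
```

```bash
python3 - <<'E'
from h import *
from station import grab_frame,monitor
import pickle
o=monitor.get_obs(); print(o["joint_pos"],R.from_quat(o["eef_rot"]).as_matrix())
f=grab_frame("wrist"); pickle.dump(f,open("w4.pkl","wb")); cv2.imwrite("pics/w4.png",f["frame"][:,:,::-1])
E
```

```text
[-0.8504822   0.48116322  0.50793425  1.9689668  -0.32774089  0.7728499
 -0.23672141] [[ 8.35062197e-02  9.96507032e-01 -6.68287313e-04]
 [ 9.96506996e-01 -8.35066639e-02 -6.66769472e-04]
 [-7.20246911e-04 -6.10273585e-04 -9.99999554e-01]]
```

View pics/w4.png

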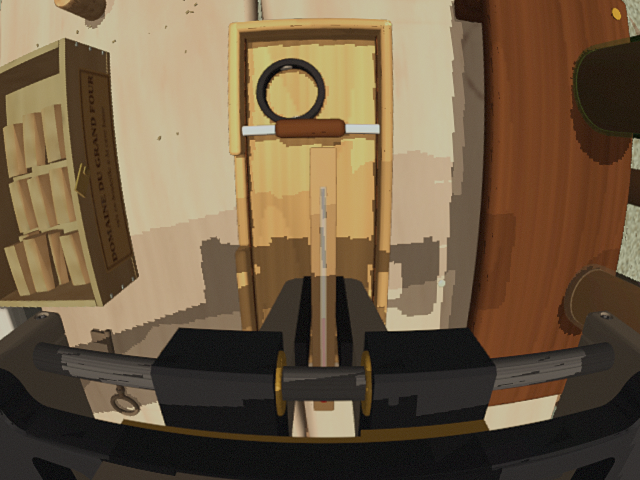

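The stick is held from (323,149), parallel to the tray. The tray's +y rim corners are at (231,23) and (391,20), the blade at about y=130, and the pull at (310,127).

```bash
python3 - <<'E'
from h import *
import pickle
f=pickle.load(open("w4.pkl","rb"))
e=at(f,[(323,149),(323.5,409)],.104,True); print("stick ends",e,np.linalg.norm(e[0]-e[1]),e.mean(0))
print("corners",at(f,[(231,23),(391,20)],.034,True))
print("rim sides",at(f,[(235,240),(390,240)],.034,True))
print("pull",at(f,[(310,127.5)],.042,True))
s=np.array([.5015,.2445,-.077]);c,n=np.cos(s[2]),np.sin(s[2])
Ri=np.array([[c,n],[-n,c]])
for q in [*e,e.mean(0),*at(f,[(231,23),(391,20)],.034,True),at(f,[(310,127.5)],.042,True)[0]]: print(Ri@(q[:2]-s[:2]))
E
```

```text
stick ends [[0.51330344 0.27900696 0.104     ]
 [0.50173228 0.13693008 0.104     ]] 0.14254729383868603 [0.50751786 0.20796852 0.104     ]
corners [[0.46105959 0.36796914 0.034     ]
 [0.56359776 0.36014543 0.034     ]]
rim sides [[0.44923862 0.22327645 0.034     ]
 [0.552627   0.21468179 0.034     ]]
pull [[0.50636899 0.29156359 0.042     ]]
[0.00911405 0.03531268]
[ 0.0085063  -0.10723332]
[ 0.00881017 -0.03596032]
[-0.04981831  0.11999246]
[0.05301786 0.12007957]
[0.00123424 0.04729868]
```

To row units: 0.03 m is 0.6, 0.025 m is 0.5.

Request:
drive_effector:
  deltas:
    - [0,0,0.6,0,0,0,0]
    - [0,0,0.5,0,0,0,0]
    - [0,0,0.3,0,0,0,0]
    - [0,0,0.2,0,0,0,0]
    - [0,0,0.14,0,0,0,0]
    - [0,0,0.08,0,0,0,0]
    - [0,0,0,0,0,0,0]
    - [0,0,0,0,0,0,0]

```text
clock: 11.2
ee_pos: [0.5086, 0.2079, 0.0982]
eef_rot: [0.737, 0.676, 0.001, 0.0]
wrist_force: [0.6, -0.6, 0.1]
width: 0.012
grasp_force: 8.0
```

To row units: -0.04 m is -0.8, -0.03 m is -0.6.

Request:
drive_effector:
  deltas:
    - [0,0,0.05,0,0,0,0]
    - [0,0,0,0,0,0,0]
    - [0,0,0,0,0,0,0.015]
    - [0,0,0,0,0,0,0.022]
    - [0,0,0,0,0,0,0.03]
    - [0,0,0,0,0,0,0.03]
    - [0,0,-0.2,0,0,0,0.03]
    - [0,0,-0.6,0,0,0,0.03]
    - [0,0,-0.8,0,0,0,0.03]
    - [0,0,-0.4,0,0,0,0.03]
    - [0,0,0,0,0,0,0.03]

```text
clock: 12.3
ee_pos: [0.5099, 0.2084, 0.1988]
eef_rot: [0.737, 0.676, 0.003, 0.001]
wrist_force: [-1.1, 0.4, -0.2]
width: 0.0297
grasp_force: 0.0
```

```bash
python3 - <<'E'
from h import *
from station import grab_frame,monitor
import pickle
f=grab_frame("wrist"); pickle.dump(f,open("w5.pkl","wb")); cv2.imwrite("pics/w5.png",f["frame"][:,:,::-1])
E
```

```text
(no output)
```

View pics/w5.png

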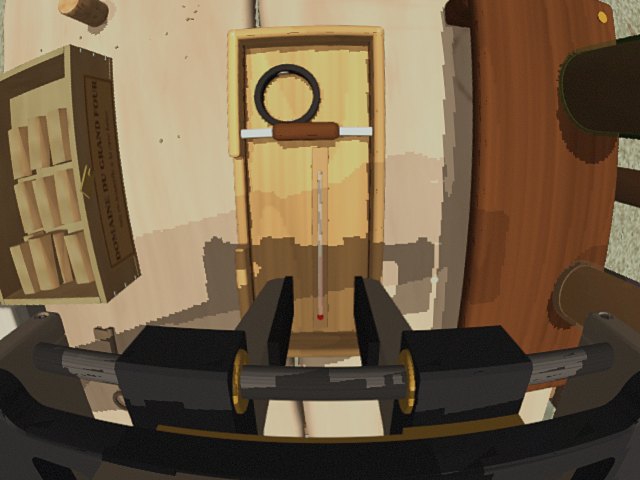

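The stick lies flat in the long compartment, from (321,147) to about (321,320) and beyond. Next, a refined riser pose using its bolts and front edge, to plan the tray pull.

```bash
python3 - <<'E'
from h import *
import pickle
f=dict(mtx=[[601.334464115354,0,313.91533264172216],[0,601.334464115354,234.15347381045422],[0,0,1]],position=[-0.20410965,-0.43054869,1.36557742],orientation=[0.81746691,-0.49328847,0.14783567,-0.25799022])
c=lambda p:np.array(p)/3.4+[165,140]-[.35,.35]
b=at(f,c([(140,98),(421,239),(482,163),(206,30)]),.068);print("bolts",b,b.mean(0))
w=pickle.load(open("w5.pkl","rb"))
e=at(w,[(471,60),(470,150),(468,250),(463,350)],.068,True);print("front edge",e)
d=e[0]-e[-1];print("yaw",np.arctan2(-d[0],d[1]))
print("bolt w5",at(w,[(602,17)],.068,True),"bottle fronts",at(w,[(558,95),(553,296)],.07,True))
t=at(w,[(229,30),(384,28)],.034,True);print("tray +y corners",t)
s=at(w,[(228,100),(235,240),(383,240),(384,60)],.034,True);print("sides",s)
st=at(w,[(321,147),(321,323)],.011,True);print(st)
E
```

```text
bolts [[0.63642438 0.38361849 0.068     ]
 [0.61644498 0.10258426 0.068     ]
 [0.70681353 0.09643452 0.068     ]
 [0.72651854 0.37614395 0.068     ]] [0.67155035 0.23969531 0.068     ]
front edge [[0.60939694 0.32906566 0.068     ]
 [0.60425595 0.27372659 0.068     ]
 [0.60233819 0.21121301 0.068     ]
 [0.60307609 0.13701926 0.068     ]]
yaw -0.03290128223810509
bolt w5 [[0.72512797 0.37325877 0.068     ]] bottle fronts [[0.67131645 0.30970952 0.07      ]
 [0.67286787 0.17028325 0.07      ]]
tray +y corners [[0.46051576 0.36836281 0.034     ]
 [0.5641951  0.35911909 0.034     ]]
sides [[0.45617621 0.31865777 0.034     ]
 [0.44947435 0.22214224 0.034     ]
 [0.55249371 0.21303652 0.034     ]
 [0.56186026 0.33609123 0.034     ]]
[[0.51508019 0.27972069 0.011     ]
 [0.50280079 0.1409523  0.011     ]]
```

```bash
python3 - <<'E'
from h import *
import pickle
f=dict(mtx=[[601.334464115354,0,313.91533264172216],[0,601.334464115354,234.15347381045422],[0,0,1]],position=[-0.20410965,-0.43054869,1.36557742],orientation=[0.81746691,-0.49328847,0.14783567,-0.25799022])
g=cv2.imread("pics/top0.png").astype(float)
c=lambda p:np.array(p)/3.4+[165,140]-[.35,.35]
P=[]
for p in c([(140,98),(421,239),(482,163),(206,30)]):
    x,y=np.round(p).astype(int); w=g[y-3:y+4,x-3:x+4]; s=np.clip(w[:,:,1]-np.median(w[:,:,1])-15,0,None)
    yy,xx=np.mgrid[y-3:y+4,x-3:x+4]; P.append(((s*xx).sum()/s.sum(),(s*yy).sum()/s.sum()))
b=at(f,P,.068); print(P,b)
a,h=.0455,.141
for a,h in((.0455,.141),(.046,.1405)): print(fit(b,[(-a,h),(-a,-h),(a,-h),(a,h)]))
# front edge of board in wrist image w5: brightness step along columns
w=pickle.load(open("w5.pkl","rb")); G=w["frame"].astype(float)
E=[]
for r in (80,120,160,200,240,280,320):
    row=cv2.GaussianBlur(G,(3,3),0)[r-2:r+3,440:500].mean(0); red=row[:,0]-row[:,2]; k=np.gradient(red); E.append((440+k.argmax(),r))
e=at(w,E,.068,True); print(E,e[:,:2].tolist(),np.polyfit(e[:,1],e[:,0],1))
E
```

```text
[(np.float64(204.8298245614035), np.float64(166.99824561403508)), (np.float64(288.25), np.float64(209.84550561797752)), (np.float64(306.5042918454936), np.float64(187.66738197424894)), (np.float64(223.88590604026845), np.float64(147.0268456375839))] [[0.63972892 0.38924264 0.068     ]
 [0.61645643 0.10328313 0.068     ]
 [0.70668959 0.0960853  0.068     ]
 [0.72950478 0.38275805 0.068     ]]
(array([ 0.67309493,  0.24284228, -0.07990136]), np.float64(0.002997262309595017))
(array([ 0.67309493,  0.24284228, -0.07989594]), np.float64(0.0035352661007387876))
[(np.int64(479), 80), (np.int64(481), 120), (np.int64(480), 160), (np.int64(478), 200), (np.int64(474), 240), (np.int64(470), 280), (np.int64(465), 320)] [[0.6134407612986986, 0.3166181707905831], [0.6127089884148926, 0.29189192628656285], [0.6107613795756952, 0.2674645858332639], [0.6089033068136631, 0.24281767007679225], [0.6063819458485287, 0.21742955540278405], [0.6045464288881028, 0.19053743603293816], [0.6026662764019304, 0.1613632191030796]] [0.07382124 0.59068426]
```

To row units: 0.04 m is 0.8, 0.03 m is 0.6.

Request:
drive_effector:
  deltas:
    - [-0.58,-0.04,0,0,0,0,0]
    - [-0.58,-0.04,0,0,0,0,0]
    - [-0.58,-0.06,0,0,0,0,0]
    - [-0.58,-0.04,0,0,0,0,0]
    - [0,0,0.8,0,0,0,0]
    - [0,0,0.6,0,0,0,0]
    - [0,0,0.4,0,0,0,0]
    - [0,0,0.16,0,0,0,0]
    - [0,0,0,0,0,0,0]
    - [0,0,0,0,0,0,0]
  force: 10

```text
clock: 13.35
ee_pos: [0.4894, 0.0929, 0.0975]
eef_rot: [0.737, 0.676, 0.0, 0.0]
wrist_force: [0.6, 1.0, 1.9]
width: 0.0003
grasp_force: 0.0
```

```bash
python3 - <<'E'
from h import *
import pickle
w=pickle.load(open("w5.pkl","rb"))
print("box",at(w,[(138,270),(80,50)],.06,True)[:,:2])
E
```

```text
box [[0.382589   0.213595  ]
 [0.35721719 0.37272715]]
```

To row units: 0.006 m is 0.12, 0.004 m is 0.08.

Request:
drive_effector:
  deltas:
    - [0.12,0,0,0,0,0,0]
    - [0.12,0,0,0,0,0,0]
    - [0.08,0,0,0,0,0,0]
    - [0.06,0,0,0,0,0,0]
    - [0.06,0,0,0,0,0,0]
    - [0.06,0,0,0,0,0,0]

```text
clock: 13.95
ee_pos: [0.4916, 0.1156, 0.0976]
eef_rot: [0.738, 0.675, -0.001, 0.001]
wrist_force: [-0.7, -7.6, 5.0]
width: 0.0005
grasp_force: 3.9
```

Request:
drive_effector:
  deltas:
    - [0.04,0,0,0,0,0,0]
    - [0.04,0,0,0,0,0,0]
    - [0.02,0,0,0,0,0,0]
    - [0,0,0,0,0,0,0]

```text
clock: 14.35
ee_pos: [0.4921, 0.1206, 0.0976]
eef_rot: [0.738, 0.675, -0.001, 0.001]
wrist_force: [-0.2, -7.1, 5.2]
width: 0.0001
grasp_force: 3.4
```

To row units: -0.04 m is -0.8, -0.01 m is -0.2, -0.135 rad / 2 = -0.0675.

Request:
drive_effector:
  deltas:
    - [-0.2,0,0,0,0,0,0]
    - [-0.2,0,-0.6,0,0,0,0]
    - [0,0,-0.8,0,0,0,0.092]
    - [0,0,-0.6,0,0,-0.065,0.092]
    - [0,0,0,0,0,-0.065,0.092]
    - [0,0,0,0,0,-0.065,0.092]
    - [0,0,0,0,0,-0.065,0.092]
    - [0,0,0,0,0,-0.065,0.092]
    - [0,0,0,0,0,-0.065,0.092]
    - [0,0,0,0,0,-0.065,0.092]
    - [0,0,0,0,0,-0.065,0.092]
    - [0,0,0,0,0,-0.065,0.092]
    - [0,0,0,0,0,-0.065,0.092]
    - [0,0,0,0,0,-0.065,0.092]
    - [0,0,0,0,0,-0.0675,0.092]
    - [0,0,0,0,0,0,0.092]

```text
clock: 15.95
ee_pos: [0.4899, 0.1028, 0.1972]
eef_rot: [0.046, 0.999, 0.0, -0.0]
wrist_force: [0.6, 0.8, 1.0]
width: 0.0919
grasp_force: 0.0
```

Request:
drive_effector:
  deltas:
    - [0.4,0.76,0,0,0,0,0.092]
    - [0.4,0.76,0,0,0,0,0.092]
    - [0.4,0.76,0,0,0,0,0.092]
    - [0.4,0.76,0,0,0,0,0.092]
    - [0,0,0,0,0,0,0.092]
    - [0,0,0,0,0,0,0.092]

```text
clock: 16.55
ee_pos: [0.4239, 0.2625, 0.1971]
eef_rot: [0.046, 0.999, -0.0, -0.0]
wrist_force: [0.0, -2.1, 0.8]
width: 0.0921
grasp_force: 0.0
```

```bash
python3 - <<'E'
from h import *
from station import grab_frame,monitor
import pickle
o=monitor.get_obs(); print(R.from_quat(o["eef_rot"]).as_matrix()[:,1])
for n,k in(("wrist","w6"),("top","t6")):
    f=grab_frame(n); pickle.dump(f,open(k+".pkl","wb")); cv2.imwrite(f"pics/{k}.png",f["frame"][:,:,::-1])
E
```

```text
[ 9.25539338e-02  9.95707666e-01 -1.14484859e-04]
```

View pics/w6.png

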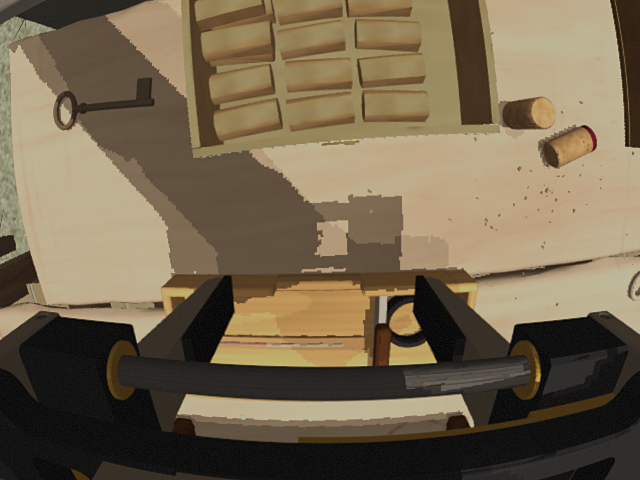

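The wrist view shows the tray's front rim corners at about (164,277) and (476,271), with both gable fronts in view. I'll compute the tray pose from them, and find the rim edges in the top view numerically.

```bash
python3 - <<'E'
from h import *
import pickle
w=pickle.load(open("w6.pkl","rb"))
t=at(w,[(164,277),(476,271)],.034,True);d=t[1]-t[0]
print("front corners",t,np.linalg.norm(d),"yaw",np.arctan2(-d[0],d[1]),"mid",t.mean(0))
print("gable",at(w,[(184,425),(457,422)],.03,True))
t6=cv2.imread("pics/t6.png")[140:305,165:395]
cv2.imwrite("pics/t6c.png",cv2.resize(t6,(782,561),interpolation=cv2.INTER_CUBIC))
E
```

```text
front corners [[0.43325466 0.14146312 0.034     ]
 [0.44985147 0.37471473 0.034     ]] 0.23384132352564638 yaw -0.07103440552206684 mid [0.44155306 0.25808893 0.034     ]
gable [[0.58564562 0.1150749  0.03      ]
 [0.60437253 0.37223746 0.03      ]]
```

Careful with the scale: shifts go in shares of 50 mm and turns go in shares of 2 rad. That gives: 0.035 m is 0.7, 0.03 m is 0.6, -0.018 rad / 2 = -0.009.

Request:
drive_effector:
  deltas:
    - [0.12,-0.06,0,0,0,-0.009,0.092]
    - [0,0,0.7,0,0,0,0.092]
    - [0,0,0.6,0,0,0,0.092]
    - [0,0,0.4,0,0,0,0.092]
    - [0,0,0.2,0,0,0,0.092]
    - [0,0,0.06,0,0,0,0.092]
    - [0,0,0,0,0,0,0.092]
    - [0,0,0,0,0,0,0.092]

```text
clock: 17.45
ee_pos: [0.4188, 0.2594, 0.1001]
eef_rot: [0.038, 0.999, 0.001, 0.001]
wrist_force: [-0.5, 0.5, -0.1]
width: 0.092
grasp_force: 0.0
```

Request:
drive_effector:
  deltas:
    - [-0.08,0,0,0,0,0,0.092]
    - [-0.08,0,0,0,0,0,0.092]
    - [-0.06,0,0,0,0,0,0.092]

```text
clock: 17.75
ee_pos: [0.43, 0.2586, 0.0997]
eef_rot: [0.038, 0.999, 0.0, 0.001]
wrist_force: [-0.3, -0.2, -1.6]
width: 0.0919
grasp_force: 0.0
```

Request:
drive_effector:
  deltas:
    - [-0.06,0,0,0,0,0,0.092]
    - [-0.06,0,0,0,0,0,0.092]

```text
clock: 17.95
ee_pos: [0.4355, 0.258, 0.0993]
eef_rot: [0.037, 0.999, 0.0, 0.0]
wrist_force: [0.1, 0.3, 0.3]
width: 0.0921
grasp_force: 0.0
```

Request:
drive_effector:
  deltas:
    - [-0.06,0,0,0,0,0,0.092]
    - [-0.06,0,0,0,0,0,0.092]

```text
clock: 18.15
ee_pos: [0.4411, 0.2576, 0.0991]
eef_rot: [0.037, 0.999, -0.0, -0.0]
wrist_force: [-6.1, 1.1, 3.6]
width: 0.092
grasp_force: 2.6
```

Request:
drive_effector:
  deltas:
    - [-0.06,0,0,0,0,0,0.092]
    - [-0.06,0,0,0,0,0,0.092]

```text
clock: 18.35
ee_pos: [0.4443, 0.2573, 0.0987]
eef_rot: [0.037, 0.999, -0.001, -0.003]
wrist_force: [-8.6, 1.1, 5.8]
width: 0.0921
grasp_force: 4.0
```

To row units: -0.004 m is -0.08.

Request:
drive_effector:
  deltas:
    - [-0.08,0,0,0,0,0,0.092]
    - [-0.08,0,0,0,0,0,0.092]
    - [-0.08,0,0,0,0,0,0.092]
    - [-0.08,0,0,0,0,0,0.092]
    - [-0.08,0,0,0,0,0,0.092]
    - [-0.08,0,0,0,0,0,0.092]
    - [-0.08,0,0,0,0,0,0.092]
    - [-0.08,0,0,0,0,0,0.092]
    - [-0.08,0,0,0,0,0,0.092]
    - [-0.08,0,0,0,0,0,0.092]

```text
clock: 19.35
ee_pos: [0.4842, 0.2545, 0.0987]
eef_rot: [0.037, 0.999, -0.001, -0.003]
wrist_force: [-7.6, 1.2, 6.2]
width: 0.0922
grasp_force: 3.9
```

Request:
drive_effector:
  deltas:
    - [-0.08,0,0,0,0,0,0.092]
    - [-0.08,0,0,0,0,0,0.092]
    - [-0.08,0,0,0,0,0,0.092]

```text
clock: 19.65
ee_pos: [0.4962, 0.2536, 0.0987]
eef_rot: [0.037, 0.999, -0.001, -0.003]
wrist_force: [-7.6, 0.2, 5.6]
width: 0.0915
grasp_force: 4.0
```

Request:
drive_effector:
  deltas:
    - [-0.08,0,0,0,0,0,0.092]
    - [-0.08,0,0,0,0,0,0.092]
    - [-0.08,0,0,0,0,0,0.092]
    - [-0.08,0,0,0,0,0,0.092]

```text
clock: 20.05
ee_pos: [0.5121, 0.2525, 0.0987]
eef_rot: [0.037, 0.999, -0.001, -0.003]
wrist_force: [-8.3, 0.3, 5.7]
width: 0.0919
grasp_force: 4.0
```

```bash
python3 - <<'E'
from h import *
from station import grab_frame
f=grab_frame("top"); cv2.imwrite("pics/t7.png",f["frame"][:,:,::-1])
t=f["frame"][140:305,165:395,::-1]
cv2.imwrite("pics/t7c.png",cv2.resize(t,(782,561),interpolation=cv2.INTER_CUBIC))
E
```

```text
(no output)
```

Entry is clean: the force is steady and the tray's back is about 20 mm inside the bay. I'll keep pushing.

To row units: -0.004 m is -0.08.

Request:
drive_effector:
  deltas:
    - [-0.08,0,0,0,0,0,0.092]
    - [-0.08,0,0,0,0,0,0.092]
    - [-0.08,0,0,0,0,0,0.092]
    - [-0.08,0,0,0,0,0,0.092]

```text
clock: 20.5
ee_pos: [0.5283, 0.2513, 0.0986]
eef_rot: [0.037, 0.999, -0.001, -0.003]
wrist_force: [-8.2, 0.1, 4.7]
width: 0.0919
grasp_force: 3.7
```

Request:
drive_effector:
  deltas:
    - [-0.08,0,0,0,0,0,0.092]
    - [-0.08,0,0,0,0,0,0.092]
    - [-0.08,0,0,0,0,0,0.092]
    - [-0.08,0,0,0,0,0,0.092]
    - [-0.08,0,0,0,0,0,0.092]

```text
clock: 21.0
ee_pos: [0.5482, 0.2499, 0.0986]
eef_rot: [0.037, 0.999, -0.001, -0.003]
wrist_force: [-6.3, 0.2, 4.5]
width: 0.092
grasp_force: 3.7
```

Request:
drive_effector:
  deltas:
    - [-0.08,0,0,0,0,0,0.092]
    - [-0.08,0,0,0,0,0,0.092]
    - [-0.08,0,0,0,0,0,0.092]
    - [-0.08,0,0,0,0,0,0.092]
    - [-0.08,0,0,0,0,0,0.092]
    - [-0.06,0,0,0,0,0,0.092]

```text
clock: 21.6
ee_pos: [0.5713, 0.2482, 0.0986]
eef_rot: [0.037, 0.999, -0.0, -0.003]
wrist_force: [-7.8, 0.6, 6.1]
width: 0.092
grasp_force: 3.8
```

To row units: -0.004 m is -0.08.

Request:
drive_effector:
  deltas:
    - [-0.08,0,0,0,0,0,0.092]
    - [-0.08,0,0,0,0,0,0.092]
    - [-0.08,0,0,0,0,0,0.092]
    - [-0.08,0,0,0,0,0,0.092]

```text
clock: 22.0
ee_pos: [0.5871, 0.247, 0.0986]
eef_rot: [0.037, 0.999, -0.0, -0.003]
wrist_force: [-6.9, 0.5, 5.6]
width: 0.0918
grasp_force: 3.7
```

Request:
drive_effector:
  deltas:
    - [-0.08,0,0,0,0,0,0.092]
    - [-0.06,0,0,0,0,0,0.092]
    - [-0.04,0,0,0,0,0,0.092]
    - [0,0,0,0,0,0,0.092]

```text
clock: 22.4
ee_pos: [0.5966, 0.2463, 0.0986]
eef_rot: [0.037, 0.999, -0.0, -0.003]
wrist_force: [-5.5, 0.4, 3.1]
width: 0.0922
grasp_force: 2.9
```

```bash
python3 - <<'E'
from h import *
from station import grab_frame
import pickle
f=grab_frame("wrist"); pickle.dump(f,open("w8.pkl","wb")); a=f["frame"][:,:,::-1]
g=grab_frame("top"); pickle.dump(g,open("t8.pkl","wb")); b=cv2.resize(g["frame"][140:250,165:320,::-1],None,fx=3,fy=3,interpolation=cv2.INTER_CUBIC)
cv2.imwrite("pics/c8.png",np.vstack([cv2.copyMakeBorder(b,0,0,0,800-b.shape[1],cv2.BORDER_CONSTANT),cv2.copyMakeBorder(a[230:480],0,0,0,160,cv2.BORDER_CONSTANT)]))
E
```

```text
(no output)
```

View pics/c8.png

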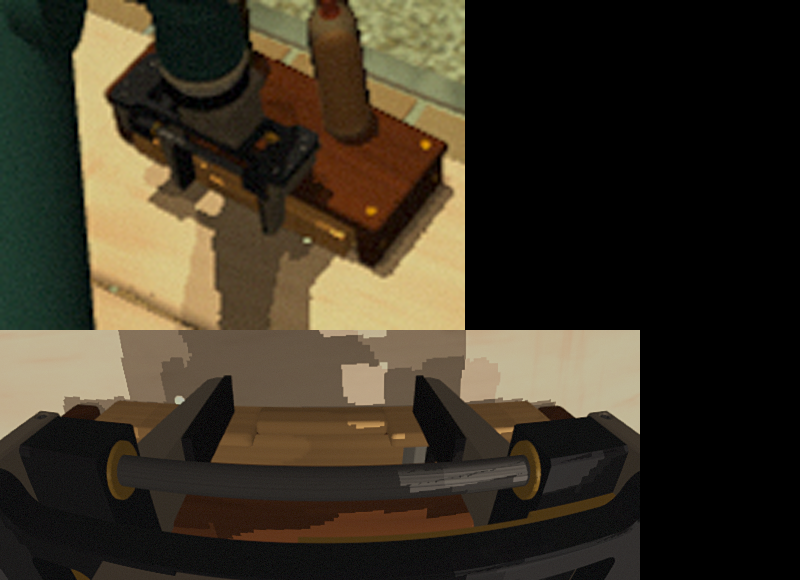

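The wrist strip (add −100 to rows) shows the tray's front bottom edge at about (115–525, 302), nearly flush with the gable feet at (85,305) and (550,305). Now the numbers.

```bash
python3 - <<'E'
from h import *
import pickle
w=pickle.load(open("w8.pkl","rb"));G=w["frame"].astype(float)
# bottom edges: first strong colour change going down (rows) for columns
for name,cols in(("gableL",(78,85,92)),("tray",(120,140,160,250,300,350,480,500,520)),("gableR",(545,552,558))):
    for c in cols:
        s=G[285:330,c-1:c+2].mean(1); s=s[:,0]; k=np.gradient(s)  ; i=285+int(np.argmin(k))
        p=at(w,[(c,i)],0.,True)[0]; print(name,c,i,np.round(p[:2],4),"x along riser",round(p[0]-(-.075)*0+(-.075)*(p[1]-.2454),4), G[i-4,c].astype(int),G[i+4,c].astype(int))
E
```

```text
gableL 78 304 [0.6008 0.09  ] x along riser 0.6124 [128 109  87] [36 20 13]
gableL 85 299 [0.5974 0.0973] x along riser 0.6085 [194 178 146] [101  85  67]
gableL 92 299 [0.5974 0.1032] x along riser 0.6081 [194 179 149] [99 83 65]
tray 120 323 [0.6137 0.1201] x along riser 0.6231 [88 64 38] [12 11 11]
tray 140 301 [0.5992 0.1392] x along riser 0.6071 [130 110  87] [88 63 36]
tray 160 303 [0.6007 0.1524] x along riser 0.6077 [129 110  86] [86 60 37]
tray 250 306 [0.6044 0.2061] x along riser 0.6073 [102  87  69] [86 60 34]
tray 300 307 [0.6065 0.2333] x along riser 0.6074 [104  90  71] [75 56 33]
tray 350 303 [0.6061 0.2602] x along riser 0.605 [188 164 134] [80 59 38]
tray 480 300 [0.612  0.3347] x along riser 0.6053 [185 160 130] [88 62 36]
tray 500 297 [0.6117 0.3477] x along riser 0.604 [193 182 149] [135 115  91]
tray 520 323 [0.6312 0.3642] x along riser 0.6223 [91 66 39] [19 20 21]
gableR 545 321 [0.6329 0.3834] x along riser 0.6225 [96 70 44] [15 15 16]
gableR 552 302 [0.6201 0.3865] x along riser 0.6095 [194 180 149] [55 42 29]
gableR 558 306 [0.6237 0.392 ] x along riser 0.6127 [194 180 148] [44 22 10]
```

The tray front is about 3–5 mm proud and square. One small final push, then retreat.

To row units: -0.002 m is -0.04.

Request:
drive_effector:
  deltas:
    - [-0.04,0,0,0,0,0,0.092]
    - [-0.04,0,0,0,0,0,0.092]
    - [0,0,0,0,0,0,0.092]

```text
clock: 22.8
ee_pos: [0.5989, 0.2462, 0.0985]
eef_rot: [0.037, 0.999, -0.001, -0.005]
wrist_force: [-11.7, 0.8, 6.1]
width: 0.092
grasp_force: 5.9
```

Request:
drive_effector:
  deltas:
    - [0.1,0,0,0,0,0,0.092]
    - [0.3,0,0,0,0,0,0.092]
    - [0.6,0,0,0,0,0,0.092]
    - [0.6,0,0,0,0,0,0.092]
    - [0.2,0,-0.6,0,0,0,0.092]
    - [0,0,-0.8,0,0,0,0.092]
    - [0,0,-0.8,0,0,0,0.092]
    - [0,0,0,0,0,0,0.092]
    - [0,0,0,0,0,0,0.092]

```text
clock: 23.7
ee_pos: [0.5135, 0.2523, 0.2101]
eef_rot: [0.037, 0.999, 0.001, 0.001]
wrist_force: [0.2, 0.3, -1.1]
width: 0.0921
grasp_force: 0.0
```

```bash
python3 - <<'E'
from h import *
from station import grab_frame
import pickle
f=grab_frame("wrist"); pickle.dump(f,open("w9.pkl","wb")); G=f["frame"].astype(float)
for c in range(130,520,20):
    s=G[300:460,c-1:c+2,0].mean(1); k=np.gradient(s); i=np.argsort(k)[:1]+300
    p=at(f,[(c,int(i[0]))],0.,True)[0]; print(c,i,np.round(p[:2],4),round(p[0]-.075*(p[1]-.2454),4),f["frame"][i[0]+4,c])
E
```

```text
130 [324] [0.5894 0.0569] 0.6036 [10 15 16]
150 [331] [0.5971 0.0781] 0.6096 [51 44 35]
170 [313] [0.5779 0.1053] 0.5884 [50 42 34]
190 [435] [0.7357 0.0848] 0.7478 [5 6 5]
210 [437] [0.7371 0.1091] 0.7473 [ 9 12  4]
230 [335] [0.6022 0.1605] 0.6086 [76 54 29]
250 [440] [0.7398 0.1553] 0.7466 [16 16 13]
270 [441] [0.7412 0.1776] 0.7463 [10 12 10]
290 [337] [0.6067 0.216 ] 0.6089 [71 51 28]
310 [337] [0.6078 0.234 ] 0.6087 [68 48 26]
330 [336] [0.6081 0.252 ] 0.6076 [64 47 25]
350 [337] [0.6107 0.2699] 0.6088 [67 48 29]
370 [334] [0.6092 0.2881] 0.606 [77 56 33]
390 [362] [0.6423 0.3067] 0.6377 [26 26 24]
410 [335] [0.6144 0.3252] 0.6084 [78 56 32]
430 [363] [0.6489 0.3463] 0.6413 [26 23 25]
450 [435] [0.7568 0.3785] 0.7468 [13 12 12]
470 [307] [0.5922 0.3825] 0.5819 [49 42 35]
490 [325] [0.6145 0.4057] 0.6025 [50 42 32]
510 [342] [0.6382 0.4317] 0.6242 [15 15 15]
```

```bash
python3 -c "
from station import hand_in
print(hand_in())"
```

```text
the job is handed in; nothing more can be done
None
```

I handed the job in at about 24 s of the 72 s limit. The divider measured 0.047 m, and the thermometer lay flat and straight in the long compartment when last seen before the push. The tray went under the riser without snagging, and its front measured square and within a few millimetres of flush. The hand-in gave no verdict.

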